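# Post the long carton through the drop box flap

## Task

Put the long narrow carton into the parcel drop box: set it on the steel shelf in front of the box and push it end-first through the sprung flap until it slides down inside and the flap has swung shut behind it. Leave the similar but shorter carton where it is.

Things in the scene. Friction and masses are not known exactly. Their poses are not given: they have to be found in the camera images.
- long_carton_center (a point): Centre (half-way up) of the long narrow brown carton, the one to post: 150 mm long (its x axis), 60 wide (y), 45 high (z), 0.28 to 0.46 kg, loose, lying flat on the table, with room for fingers at the middle of both long sides. Other cartons lie about; none is as long and narrow.
- dropbox: Fixed grey parcel drop box with clear sides and roof. Origin: on the table under the threshold's middle; x points level into the box (push direction), z up. Smooth steel shelf before the flap: top at z 140 mm, x -190 to 0, 160 wide, no rims. Box: x 0 to 205, 164 wide, top z 234. Inside, a slide drops at 34 deg from the threshold: a carton tips and slides home once its middle is 25 mm past x = 0.
- flap (a joint): Angle (rad) of the aluminium flap that closes the box's opening (130 mm wide, z 140 to 215 mm, at x = 0 of the drop box). Hinged along its top edge: 0 hanging shut, up to 1.6 as its lower edge swings into the box; never outwards. A light spring shuts it; a carton's end pushes it open with about 1 to 3 N.
- short_carton_center (a point): Centre (half-way up) of a similar but shorter brown carton that must stay where it is: 95 mm long (x), 60 mm wide (y), 45 mm high (z), loose, lying flat on the table.

How it is judged:
By the outcome, as a careful person would: the job done as asked, in the order asked, and still so for the second after the job is handed in, with the robot touching nothing.
It also fails if it takes over 50 s, if anything falls off the work surface, if the arm or the gripper's body presses on something with over 40 N, if the wrist force passes 120 N, or if a joint passes its speed limit or range.

## Robot

A 7-joint arm with a two-finger parallel gripper is mounted at the origin on the work surface. World frame = base frame: x ahead of the robot, y to its left, z up, the work surface at z = 0. Lengths are in m, angles in rad, forces in N, time in s.
With the tool pointing down it reaches from about 0.4 to 0.875 m from the base axis. Payload 4.4 kg.
Tool frame: the origin (TCP) lies at the very end of the fingers, on their centre line; the grasp point (between the pads) lies 19 mm behind it (bot.grasp_offset is the distance from the TCP to the grasp point, in m); y points along the fingers, z is the direction in which the jaws open and shut, and the axes are right-handed (so a half turn about y gives the same grasp; the last joint's range is limited). The gripper opens to 85 mm and grips with 20 to 120 N. Pads are 22 mm wide; open, the fingers measure 114 mm over their backs; the gripper's body (76 mm by 85 mm) begins 54 mm behind the grasp point. The pads swing forward as they close: fully open they stand 13 mm farther back than shut.
Start: joints at [1.19, 0.628, 0.038, 1.517, -0.027, 0.996, -0.02], TCP at [0.201, -0.618, 0.231] pointing down, gripper open.
Joint ranges: [-3.06, 3.06], [-0.37, 2.12], [-1.25, 1.32], [0.18, 2.47], [-1.1, 4.24], [0.23, 1.98], [-2.94, 2.94]. Speed limits (rad/s): [2.57, 2.57, 3.14, 3.14, 3.14, 3.14, 3.14].

## Interface

Orientations are given as a unit quaternion [x, y, z, w].
In Python, from station import get_obs, eyes, ticket, bot gives the robot as it stands.
- The arm moves only by the tool arm_command, never from a script. Its argument "moves" is a list of rows, each a list of 6 numbers: the shift along the world's x, y, z in mm, then the turn, a rotation vector about the world's x, y, z in degrees. In form: [[tx, ty, tz, ax, ay, az], ...]. A call has 1 to 12 rows; each row is the pose to reach, as a shift and turn from the pose commanded when the call began; what a row does not reach only later rows make up. A row lasts 1/8 s, in which the tool goes at most 62.5 mm and 10.7 degrees, less where a joint would pass 70% of its speed; a pose out of reach is approached as far as the arm can. A call with a gripper value outside its range is refused whole. "grip" is the closure, from -1 (fully open) to 1 (shut), set as the call begins (left out, the last holds). The fingers move at their own pace and stop on an object; the grip force is fixed at half the most. Time passes only in rows, so rows that repeat a pose let the fingers close. It gives the time, the measured TCP pose, the force and the opening at its end, in the units of the state.
- get_obs(): the state, without advancing time (a new reading comes with each control period).
- eyes.camera(name): name is "scene" or "top" or "wrist"; returns a dict with "image" (384x512x3 uint8, blue, green, red), "depth" (384x512 float32, m along the optical axis (not along the pixel's ray), 0 where there is no reading), "vfov" (degrees; the focal length in pixels is half the picture's height over the tangent of half this angle, whatever the lens; pixels are square), "cx", "cy" (the principal point, pixels), "dist" ([k1, k2, p1, p2, k3] as OpenCV has them; the pictures are not rectified), "R" (3x3) and "t" (3): a world point X has camera coordinates R X + t. Camera axes: x right, y down, z forward; pixel columns grow to the right and rows downward; lengths in m; the calibration is good to about 2 mm. A picture is of the moment at which its call begins.
- ticket.finish_job(): hands the job in, once; it reports no verdict.
The state is a dict: "clock": time; "qpos": joint angles; "joint_vel": joint speeds; "effort": joint torques, N m; "tool_pos": TCP position; "ee_rot": TCP orientation; "force": force on the tool from outside, world axes, zero at the start; "torque": the same for the moment, N m; "gripper_width": opening from 0.0 (shut) to 1.0 (fully open).
Only numpy, scipy, OpenCV 4.12 (cv2) and the standard library are available. Lean on these libraries where they do the work, as an engineer would, in place of code of your own. Each camera call takes 0.05 s, during which the arm holds its last target.

## Working session

There is one attempt and no reset: what is moved stays moved. The work goes in short steps, Python scripts to look and compute and a tool call to move; the robot and the scene stay as the last step left them, time stands still between calls to the robot, and variables do not carry over. Pictures are saved under pics/ and viewed, and the job is handed in when it is done.

Besides the shell and the picture viewer there is one more tool, called after "Emit:" by a JSON object that holds its "api" and its "payload", one argument or row to a line. arm_command: Moves the arm, as the interface text tells. Its arguments: {"type":"object","properties":{"moves":{"type":"array","items":{"type":"array","items":{"type":"number"}}},"grip":{"type":"number"}},"required":["moves"]}

```bash
mkdir -p pics; ls
cat > h.py <<'E'
import numpy as np,cv2,pickle
from station import get_obs,eyes,ticket,bot
def snap(n,tag):
    c=eyes.camera(n); cv2.imwrite(f'pics/{tag}.png',c['image']); pickle.dump(c,open(f'pics/{tag}.pkl','wb')); return c
def cloud(c):
    h,w=c['depth'].shape; f=h/2/np.tan(np.radians(c['vfov'])/2)
    K=np.array([[f,0,c['cx']],[0,f,c['cy']],[0,0,1]])
    u,v=np.meshgrid(np.arange(w),np.arange(h))
    p=cv2.undistortPoints(np.stack([u,v],-1).reshape(-1,1,2).astype(np.float64),K,np.array(c['dist'],float)).reshape(h,w,2)
    d=c['depth']; X=np.dstack([p[...,0]*d,p[...,1]*d,d])
    W=(X-np.array(c['t']))@np.array(c['R'])
    W[d==0]=np.nan
    return W
E
python3 - <<'E'
from h import *
for n in('scene','top'):
    c=snap(n,n+'0'); print(n,c['vfov'],c['cx'],c['cy'],c['dist'],-np.array(c['R']).T@np.array(c['t']))
print(get_obs())
E
```

```text
pics
scene 54.40845507494535 253.8460751742793 194.66339864372233 [0.03545788 0.         0.         0.         0.        ] [ 0.4555289  -0.22289091  1.03174955]
top 49.305513009411314 250.72215423845387 198.2865025731864 [-0.10418462  0.          0.          0.          0.        ] [0.38368464 0.01853856 1.22897824]
{'clock': 0.1, 'qpos': array([ 1.19023241,  0.62926382,  0.03843035,  1.51830286, -0.02703216,
        0.99628692, -0.02000582]), 'joint_vel': array([ 7.28725289e-04, -1.65708560e-03,  3.60674908e-05, -2.45440974e-03,
       -1.68271545e-03,  4.16977108e-04,  3.12587463e-04]), 'effort': array([ 3.88865912e-03, -5.64528751e+01,  1.23082213e+00, -1.93971759e+01,
        1.13249972e-02,  5.39232278e-03,  8.18199311e-06]), 'tool_pos': array([ 0.20110146, -0.61750205,  0.23046302]), 'ee_rot': array([-0.11091349,  0.69897797, -0.69775818,  0.11073175]), 'force': array([-0.11347594, -0.22908465, -0.74520455]), 'torque': array([0.01622554, 0.01920118, 0.0439726 ]), 'gripper_width': 1.0015912534124518}
```

View pics/scene0.png

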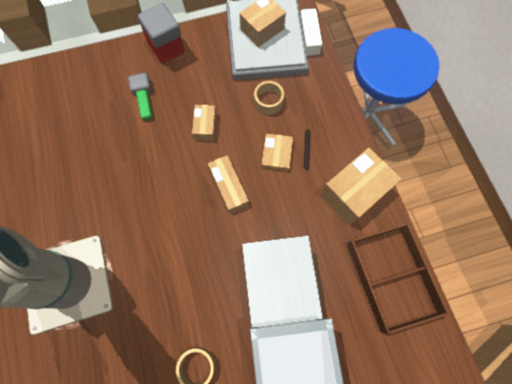

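View pics/top0.png

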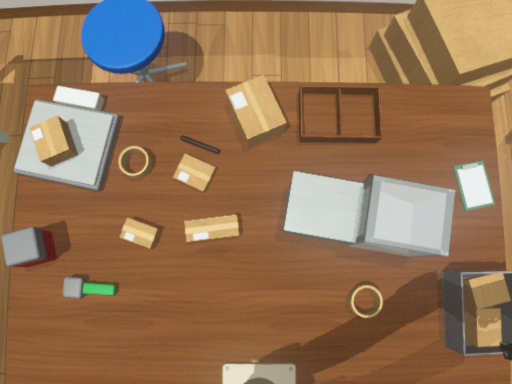

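The top image shows the long carton at about (212,228), shorter ones at (139,233) and (194,172), the steel shelf at (325,208) and the box at (410,215). Next I'll measure them.

```bash
python3 - <<'E'
from h import *
for tag in('top0','scene0'):
    c=pickle.load(open(f'pics/{tag}.pkl','rb')); W=cloud(c)
    def blob(u,v,zlo,zhi,name):
        m=((W[...,2]>zlo)&(W[...,2]<zhi)).astype(np.uint8)
        n,l=cv2.connectedComponents(m,connectivity=4); k=l[v,u]
        if k==0: print(tag,name,'none',W[v,u]);return
        P=W[l==k]; 
        r=cv2.minAreaRect((P[:,:2]*1000).astype(np.float32)); b=cv2.boxPoints(r)
        print(tag,name,len(P),'z',np.median(P[:,2]).round(4),'rect',np.round(r[0],1),np.round(r[1],1),round(r[2],1),b.round().tolist())
    if tag=='top0':
        blob(212,225,.035,.06,'long');blob(139,233,.035,.06,'s1');blob(194,172,.03,.06,'s2');blob(325,208,.125,.15,'shelf')
        blob(372,240,.215,.26,'box');print(W[215,410],W[180,400])
        for p in[(300,208),(340,208),(355,208)]:print(p,W[p[1],p[0]])
    else:
        blob(228,180,.035,.06,'long');blob(280,280,.125,.15,'shelf')
E
python3 -c "
import cv2
a=cv2.imread('pics/top0.png')[150:280,270:480];cv2.imwrite('pics/crop.png',cv2.resize(a,None,fx=3.8,fy=3.8,interpolation=cv2.INTER_CUBIC))"
```

```text
top0 long 1129 z 0.0457 rect [484.9 137. ] [ 60.3 151.7] 7.6 [[445.0, 208.0], [465.0, 58.0], [525.0, 66.0], [505.0, 216.0]]
top0 s1 688 z 0.0458 rect [470.1 345.6] [98.9 58.2] 71.2 [[427.0, 308.0], [482.0, 289.0], [514.0, 383.0], [458.0, 402.0]]
top0 s2 none [0.65074448 0.19133231 0.02831049]
top0 shelf 4426 z 0.1408 rect [ 534.4 -171.7] [196.3 161.2] 80.1 [[438.0, -255.0], [597.0, -282.0], [631.0, -89.0], [472.0, -61.0]]
top0 box 5697 z 0.2348 rect [ 500.9 -364.4] [209.8 165.7] 80.0 [[401.0, -453.0], [564.0, -482.0], [601.0, -276.0], [438.0, -247.0]]
[ 0.5010319  -0.36384753  0.23349337] [ 0.58721252 -0.34284814  0.23499479]
(300, 208) [ 0.52992219 -0.10597439  0.14104789]
(340, 208) [ 0.53023463 -0.21169771  0.14107355]
(355, 208) [ 0.53012438 -0.25125038  0.14267833]
scene0 long 1101 z 0.0455 rect [484.1 137.7] [ 60.1 152.4] 7.3 [[445.0, 209.0], [464.0, 58.0], [524.0, 66.0], [504.0, 217.0]]
scene0 shelf 5857 z 0.1403 rect [ 534.7 -168.9] [193.7 162. ] 80.0 [[438.0, -250.0], [598.0, -278.0], [631.0, -88.0], [472.0, -59.0]]
```

View pics/crop.png

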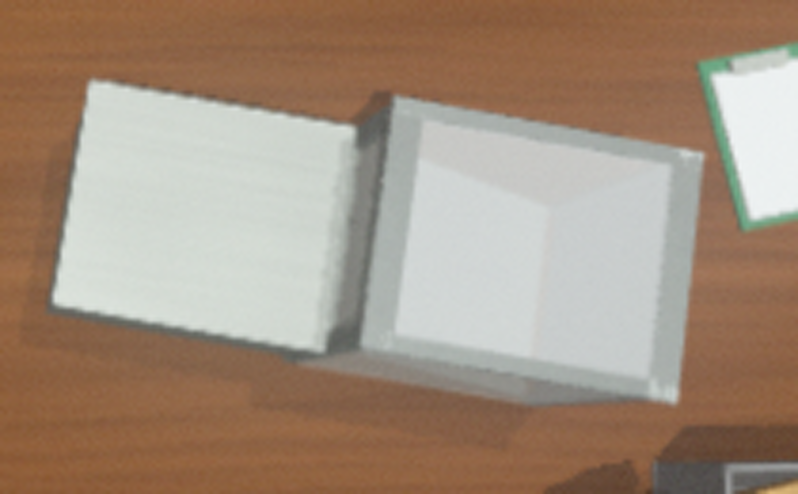

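Run:
```python
from h import *
from scipy.spatial.transform import Rotation as R
o=get_obs(); M=R.from_quat(o['ee_rot']).as_matrix(); print(M.round(3)); 
z=M[:,2]; print('jaw',np.degrees(np.arctan2(z[1],z[0])), bot.grasp_offset,[a for a in dir(bot) if a[0]!='_'])
# target: y down, z at angle
for a in(7.5,187.5,-10,170):
    zz=np.array([np.cos(np.radians(a)),np.sin(np.radians(a)),0]);y=np.array([0,0,-1.]);x=np.cross(y,zz)
    T=np.column_stack([x,y,zz]); print(a,np.degrees(R.from_matrix(T@M.T).as_rotvec()).round(1))
```

```text
[[-0.951 -0.001  0.31 ]
 [-0.31   0.002 -0.951]
 [-0.    -1.    -0.002]]
jaw -71.96606924256554 0.0187 ['PlanningError', 'grasp_offset']
7.5 [-0.1 -0.1 79.5]
187.5 [-1.000e-01  1.000e-01 -1.005e+02]
-10 [-0.1 -0.1 62. ]
170 [-1.00e-01  1.00e-01 -1.18e+02]
```

Emit:
{"api": "arm_command", "payload": {
  "moves": [
    [0,0,60,0,0,0],
    [0,0,120,0,0,0],
    [35,52,120,0,0,10],
    [70,104,120,0,0,20],
    [105,156,120,0,0,30],
    [140,208,120,0,0,40],
    [175,260,120,0,0,50],
    [210,312,120,0,0,60],
    [245,365,120,0,0,70],
    [279,417,120,0,0,79.5],
    [279,479,120,0,0,79.5],
    [279,541,120,0,0,79.5]
  ],
  "grip": -1
}}

```text
clock: 1.6
tool_pos: [0.4802, -0.0755, 0.3509]
ee_rot: [-0.532, 0.466, -0.466, 0.532]
force: [1.0, -0.5, 0.1]
gripper_width: 1.0
```

Emit:
{"api": "arm_command", "payload": {
  "moves": [
    [2,60,0,0,0,0],
    [3,120,0,0,0,0],
    [4,180,0,0,0,0],
    [5,214,0,0,0,0],
    [5,214,-60,0,0,0],
    [5,214,-120,0,0,0],
    [5,214,-180,0,0,0],
    [5,214,-220,0,0,0],
    [5,214,-220,0,0,0],
    [5,214,-220,0,0,0]
  ]
}}

```text
clock: 2.85
tool_pos: [0.4862, 0.137, 0.1325]
ee_rot: [-0.531, 0.466, -0.466, 0.532]
force: [0.5, -0.0, 0.1]
gripper_width: 0.999
```

Run:
```python
from h import *
o=get_obs();print(o['tool_pos'],o['ee_rot'],o['force'],o['clock'])
snap('wrist','w1');snap('scene','s1')
```

```text
[0.48615961 0.13702361 0.13249566] [-0.53118687  0.46577733 -0.46630643  0.53240051] [ 0.54493481 -0.01684491  0.14389306] 2.85
```

View pics/w1.png

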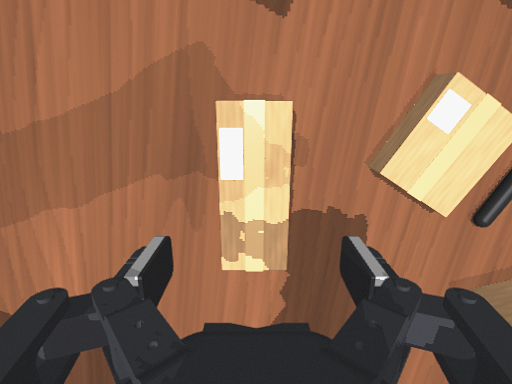

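The wrist view shows the carton (215–293 px wide, middle about 255) centred between the fingers (about 165 and 345) and aligned with them. I'll lower and grip.

Emit:
{"api": "arm_command", "payload": {
  "moves": [
    [-1,0,-40,0,0,0],
    [-1,0,-80,0,0,0],
    [-1,0,-110,0,0,0],
    [-1,0,-126,0,0,0],
    [-1,0,-126,0,0,0],
    [-1,0,-126,0,0,0]
  ]
}}

```text
clock: 3.7
tool_pos: [0.4853, 0.1368, 0.0065]
ee_rot: [-0.531, 0.466, -0.466, 0.532]
force: [0.3, -0.1, 0.3]
gripper_width: 0.999
```

Emit:
{"api": "arm_command", "payload": {
  "moves": [
    [0,0,0,0,0,0],
    [0,0,0,0,0,0],
    [0,0,0,0,0,0],
    [0,0,0,0,0,0],
    [0,0,0,0,0,0],
    [0,0,0,0,0,0],
    [0,0,0,0,0,0],
    [0,0,0,0,0,0]
  ],
  "grip": 1
}}

```text
clock: 4.7
tool_pos: [0.485, 0.1366, 0.0064]
ee_rot: [-0.531, 0.466, -0.467, 0.532]
force: [-0.9, 0.9, 5.3]
gripper_width: 0.694
```

Emit:
{"api": "arm_command", "payload": {
  "moves": [
    [0,0,20,0,0,0],
    [0,0,60,0,0,0],
    [0,0,120,0,0,0],
    [0,0,180,0,0,0],
    [0,0,210,0,0,0],
    [0,0,210,0,0,0],
    [0,0,210,0,0,0]
  ]
}}

```text
clock: 5.58
tool_pos: [0.4832, 0.1357, 0.2141]
ee_rot: [0.533, -0.466, 0.466, -0.531]
force: [-1.0, 0.3, -4.3]
gripper_width: 0.696
```

Run:
```python
from h import *
o=get_obs();print(o['tool_pos'],o['ee_rot'],o['force'],o['torque'],o['clock'])
snap('wrist','w2');snap('scene','s2')
```

```text
[0.4831726  0.13565961 0.21405187] [ 0.53258272 -0.46648417  0.46577563 -0.53084953] [-0.98418922  0.26340682 -4.29781792] [0.02157887 0.03516303 0.01703716] 5.575
```

View pics/w2.png

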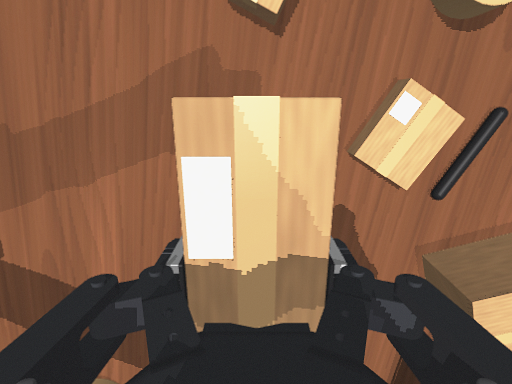

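The carton is held square between the pads at 0.695 opening, about 59 mm. I'll carry it over the shelf.

Emit:
{"api": "arm_command", "payload": {
  "moves": [
    [6,-35,0,0,0,-2],
    [15,-85,0,0,0,-5],
    [23,-135,0,0,0,-8],
    [31,-185,0,0,0,-11],
    [39,-235,0,0,0,-14],
    [47,-285,0,0,0,-17],
    [51,-308,0,0,0,-17.5],
    [51,-308,0,0,0,-17.5],
    [51,-308,-20,0,0,-17.5],
    [51,-308,-40,0,0,-17.5],
    [51,-308,-40,0,0,-17.5]
  ]
}}

```text
clock: 7.05
tool_pos: [0.5338, -0.1688, 0.1736]
ee_rot: [-0.456, 0.542, -0.539, 0.455]
force: [1.2, -0.3, -1.7]
gripper_width: 0.696
```

Run:
```python
from h import *
from scipy.spatial.transform import Rotation as R
o=get_obs();print(o['tool_pos'],o['force'],o['clock'])
z=R.from_quat(o['ee_rot']).as_matrix();print(z.round(3))
snap('wrist','w3');snap('top','t3');snap('scene','s3')
```

```text
[ 0.53381476 -0.16875234  0.17362634] [ 1.17792449 -0.32467139 -1.72305889] 7.05
[[-0.17  -0.004  0.985]
 [-0.986  0.003 -0.17 ]
 [-0.002 -1.    -0.005]]
```

View pics/w3.png

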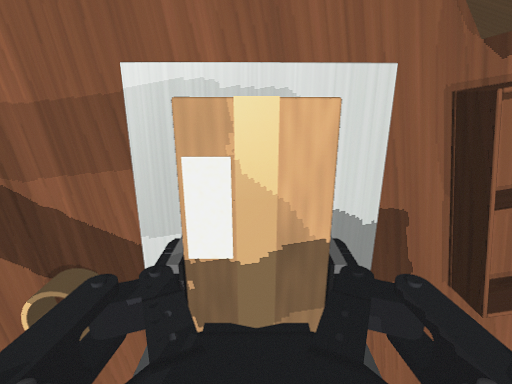

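View pics/s3.png

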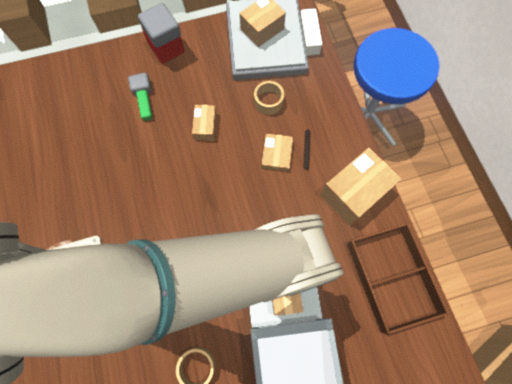

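Emit:
{"api": "arm_command", "payload": {
  "moves": [
    [0,0,-10,0,0,0],
    [0,0,-20,0,0,0],
    [0,0,-26,0,0,0],
    [0,0,-27,0,0,0],
    [0,0,-27,0,0,0]
  ]
}}

```text
clock: 7.82
tool_pos: [0.5354, -0.1715, 0.1483]
ee_rot: [-0.455, 0.542, -0.542, 0.455]
force: [-0.7, 0.9, -3.4]
gripper_width: 0.696
```

Emit:
{"api": "arm_command", "payload": {
  "moves": [
    [0,0,-1,0,0,0],
    [0,0,-2,0,0,0],
    [0,0,-2,0,0,0]
  ]
}}

```text
clock: 8.2
tool_pos: [0.5354, -0.1716, 0.1464]
ee_rot: [0.455, -0.541, 0.542, -0.455]
force: [-0.1, -0.1, -2.9]
gripper_width: 0.691
```

Emit:
{"api": "arm_command", "payload": {
  "moves": [
    [0,0,-1,0,0,0],
    [0,0,-1,0,0,0]
  ]
}}

```text
clock: 8.45
tool_pos: [0.5358, -0.1717, 0.1464]
ee_rot: [0.454, -0.541, 0.542, -0.455]
force: [-1.6, 0.8, 5.0]
gripper_width: 0.694
```

Emit:
{"api": "arm_command", "payload": {
  "moves": [
    [0,0,0,0,0,0],
    [0,0,0,0,0,0],
    [0,0,0,0,0,0],
    [0,0,0,0,0,0],
    [0,0,0,0,0,0]
  ],
  "grip": -1
}}

```text
clock: 9.07
tool_pos: [0.5353, -0.1715, 0.1453]
ee_rot: [-0.455, 0.542, -0.542, 0.455]
force: [-0.0, -0.3, -0.9]
gripper_width: 1.001
```

Emit:
{"api": "arm_command", "payload": {
  "moves": [
    [0,0,30,0,0,0],
    [0,0,80,0,0,0],
    [0,0,90,0,0,0],
    [10,57,90,0,0,0],
    [21,118,90,0,0,0],
    [21,118,90,0,0,0],
    [21,118,90,0,0,0]
  ]
}}

```text
clock: 9.95
tool_pos: [0.5558, -0.0539, 0.2347]
ee_rot: [-0.455, 0.541, -0.541, 0.454]
force: [-0.2, -0.2, -0.2]
gripper_width: 0.994
```

Run:
```python
from h import *
o=get_obs();print(o['tool_pos'],o['force'],o['clock'])
snap('wrist','w4');snap('top','t4')
c=snap('scene','s4')
W=cloud(c);d=np.array([-.1736,-.985]);O=np.array([.5186,-.2625])
q=(W[...,:2]-O)@d*1000; r=(W[...,:2]-O)@np.array([-.985,.1736])*1000
m=(W[...,2]>.178)&(W[...,2]<.19)&(q>-190)&(q<5)&(abs(r)<75)
print(m.sum(),cv2.minAreaRect(np.stack([q[m],r[m]],1).astype(np.float32)))
```

```text
[ 0.55579672 -0.05389247  0.23468308] [-0.18364523 -0.22963778 -0.15454995] 9.95
1912 ((-84.97245025634766, -20.73509979248047), (168.54168701171875, 101.5181884765625), 0.057014431804418564)
```

View pics/s4.png

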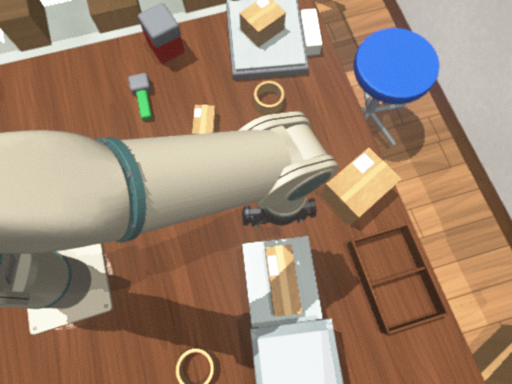

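View pics/t4.png

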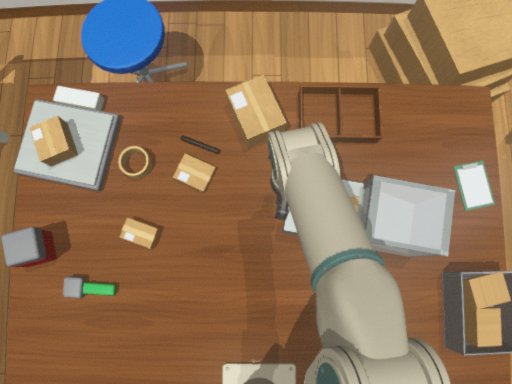

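The carton lies flat on the shelf at (283,280) in the scene image. I'll measure its pose properly, restricted to that blob.

Run:
```python
from h import *
c=pickle.load(open('pics/s4.pkl','rb'))
W=cloud(c);d=np.array([-.1736,-.985]);O=np.array([.5186,-.2625])
q=(W[...,:2]-O)@d*1000; r=(W[...,:2]-O)@np.array([-.985,.1736])*1000
m=((W[...,2]>.178)&(W[...,2]<.192)&(q>-190)&(q<5)).astype(np.uint8)
n,l=cv2.connectedComponents(m,connectivity=4); m=l==l[280,283]
print(m.sum(),cv2.minAreaRect(np.stack([q[m],r[m]],1).astype(np.float32)))
m2=((W[...,2]>.130)&(W[...,2]<.15)&(q>-250)&(q<-60)).astype(np.uint8)
print(np.percentile(r[m2>0],[0.5,99.5]),np.percentile(q[m2>0],[.5]))
```

```text
1912 ((-93.36944580078125, 0.008190155029296875), (61.806907653808594, 151.68829345703125), 89.27960205078125)
[-78.54937696 551.58636099] [-218.71141839]
```

Pose is good: centre at x −93, lateral 0, yaw under 1°. I'll set the fingers partly closed behind it, lower, and push.

Emit:
{"api": "arm_command", "payload": {
  "moves": [
    [0,0,-20,0,0,0],
    [0,0,-40,0,0,0],
    [0,0,-60,0,0,0],
    [0,0,-80,0,0,0],
    [0,0,-80,0,0,0],
    [0,0,-80,0,0,0]
  ],
  "grip": 0.4
}}

```text
clock: 10.85
tool_pos: [0.5567, -0.0542, 0.1559]
ee_rot: [0.454, -0.542, 0.542, -0.455]
force: [0.2, 0.2, 0.1]
gripper_width: 0.3
```

Emit:
{"api": "arm_command", "payload": {
  "moves": [
    [-2.6,-14.8,0,0,0,0],
    [-5.2,-29.5,0,0,0,0],
    [-7.8,-44.3,0,0,0,0],
    [-10.4,-59.1,0,0,0,0],
    [-13,-73.9,0,0,0,0],
    [-15.6,-88.6,0,0,0,0],
    [-17.4,-98.5,0,0,0,0],
    [-17.4,-98.5,0,0,0,0]
  ]
}}

```text
clock: 11.85
tool_pos: [0.5382, -0.1538, 0.1551]
ee_rot: [0.455, -0.542, 0.542, -0.454]
force: [-0.6, -0.0, 0.2]
gripper_width: 0.299
```

Run:
```python
from h import *
o=get_obs();print(o['tool_pos'],o['force'],o['clock'])
snap('wrist','w5')
c=snap('scene','s5')
cv2.imwrite('pics/s5c.png',cv2.resize(c['image'][200:384,180:400],None,fx=3,fy=3))
```

```text
[ 0.53824488 -0.15383284  0.15508015] [-0.55078483 -0.00796589  0.19179946] 11.85
```

View pics/s5c.png

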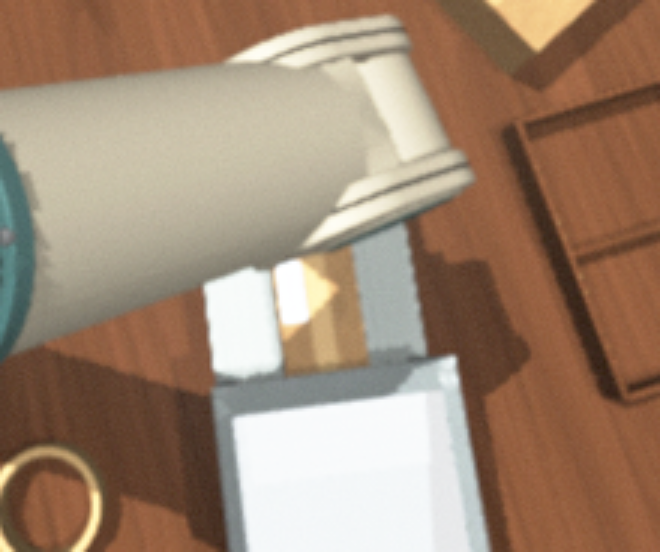

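View pics/w5.png

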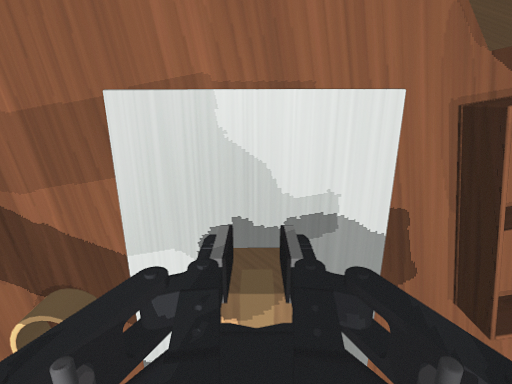

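Run:
```python
from h import *
d=np.array([-.1736,-.985]);O=np.array([.5186,-.2625])
for t,pts in(('w5',[(258,252),(258,265),(258,290),(258,310),(258,240),(225,290),(290,320)]),('s5',[(285,300),(288,310),(288,318),(290,322),(290,330),(292,345)])):
    W=cloud(pickle.load(open(f'pics/{t}.pkl','rb')))
    for u,v in pts:
        p=W[v,u]; print(t,u,v,((p[:2]-O)@d*1000).round(1),((p[:2]-O)@np.array([-.985,.1736])*1000).round(1),(p[2]*1000).round(1))
```

```text
w5 258 252 -99.4 -0.7 147.5
w5 258 265 -98.7 -0.6 160.4
w5 258 290 -99.3 -0.5 183.0
w5 258 310 -90.5 -0.5 186.0
w5 258 240 -103.9 -0.7 141.0
w5 225 290 -107.2 13.7 193.7
w5 290 320 -84.1 -15.9 185.2
s5 285 300 -48.5 1.2 186.8
s5 288 310 -27.3 -2.4 184.6
s5 288 318 -11.3 0.3 187.1
s5 290 322 -2.8 -2.7 186.6
s5 290 330 10.6 3.7 236.0
s5 292 345 38.4 3.9 234.5
```

The rear face is at x −99 and square to the fingers, with the front already 51 mm inside. I'll keep pushing.

Emit:
{"api": "arm_command", "payload": {
  "moves": [
    [-2.6,-14.8,0,0,0,0],
    [-5.2,-29.5,0,0,0,0],
    [-7.8,-44.3,0,0,0,0],
    [-9.5,-54,0,0,0,0],
    [-9.5,-54,0,0,0,0],
    [-9.5,-54,0,0,0,0]
  ]
}}

```text
clock: 12.7
tool_pos: [0.5295, -0.2056, 0.1553]
ee_rot: [-0.455, 0.542, -0.541, 0.455]
force: [0.4, 1.3, -0.6]
gripper_width: 0.299
```

Run:
```python
from h import *
o=get_obs();print(o['tool_pos'],o['force'],o['clock'])
snap('wrist','w6')
c=snap('scene','s6')
cv2.imwrite('pics/s6c.png',cv2.resize(c['image'][200:384,180:400],None,fx=3,fy=3))
```

```text
[ 0.52945674 -0.20556301  0.15530176] [ 0.41452952  1.28258081 -0.62672968] 12.7
```

View pics/s6c.png

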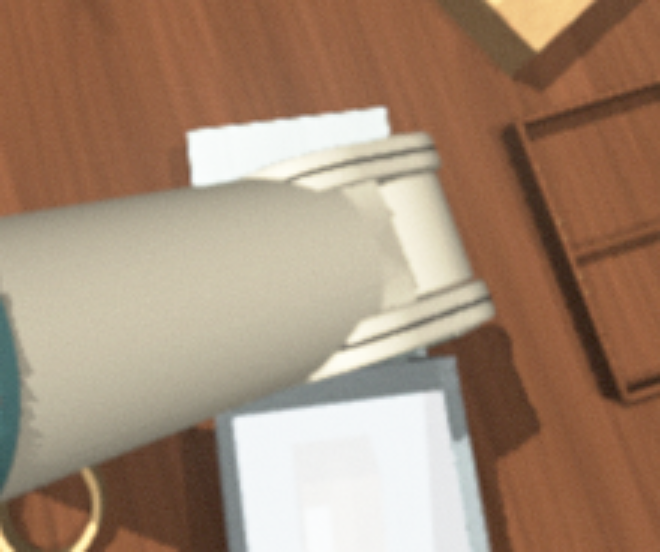

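View pics/w6.png

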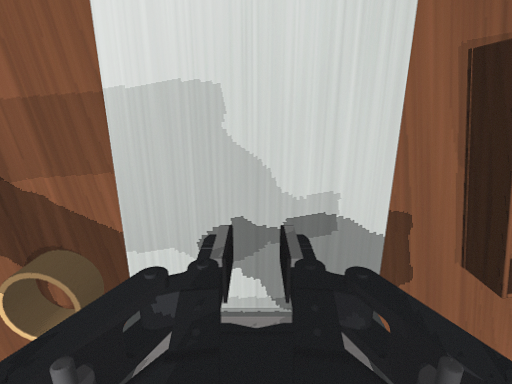

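The carton is off the shelf, and a faint box shape shows through the roof at about (330,480) in the crop. I'll back off clear of the box and check the flap.

Emit:
{"api": "arm_command", "payload": {
  "moves": [
    [5,30,0,0,0,0],
    [14,79,0,0,0,0],
    [22,126,20,0,0,0],
    [28,160,70,0,0,0],
    [20,210,120,0,0,0],
    [0,265,150,0,0,0],
    [-20,325,150,0,0,0],
    [-30,385,150,0,0,0],
    [-30,400,150,0,0,0],
    [-30,400,150,0,0,0]
  ]
}}

```text
clock: 14.05
tool_pos: [0.4984, 0.1968, 0.3055]
ee_rot: [-0.456, 0.541, -0.54, 0.456]
force: [0.6, -1.5, -0.0]
gripper_width: 0.299
```

Run:
```python
from h import *
o=get_obs();print(o['tool_pos'],o['force'],o['clock'])
c=snap('scene','s7');t=snap('top','t7')
cv2.imwrite('pics/c7.png',np.hstack([cv2.resize(c['image'][224:384,220:370],(390,416)),cv2.resize(t['image'][150:280,280:470],(400,416))]))
W=cloud(t);m=((W[...,2]>.035)&(W[...,2]<.06)).astype(np.uint8);n,l=cv2.connectedComponents(m,connectivity=4)
print(l[233,139] and cv2.minAreaRect((W[l==l[233,139]][:,:2]*1000).astype(np.float32)))
d=np.array([-.1736,-.985]);O=np.array([.5186,-.2625])
for a in('s4','s7'):
  W=cloud(pickle.load(open(f'pics/{a}.pkl','rb')))
  for v in range(310,340,2):
    p=W[v,262];print(a,v,((p[:2]-O)@d*1000).round(1),(p[2]*1000).round(1))
```

```text
[0.49837511 0.19676939 0.30551273] [ 0.62751749 -1.53553983 -0.03189221] 14.05
0
s4 310 -34.4 141.4
s4 312 -30.1 138.8
s4 314 -25.9 139.2
s4 316 -21.6 139.8
s4 318 -17.4 140.6
s4 320 -13.2 140.1
s4 322 -9.0 140.2
s4 324 -4.8 139.8
s4 326 -0.6 140.4
s4 328 0.2 234.6
s4 330 3.9 235.5
s4 332 7.6 234.8
s4 334 11.3 235.0
s4 336 15.0 234.3
s4 338 18.6 234.0
s7 310 -34.4 139.5
s7 312 -30.1 143.1
s7 314 -25.9 137.9
s7 316 -21.6 140.0
s7 318 nan nan
s7 320 -13.2 138.9
s7 322 -9.0 141.2
s7 324 -4.7 137.4
s7 326 -0.6 139.0
s7 328 0.1 236.3
s7 330 3.9 234.1
s7 332 7.5 235.7
s7 334 11.3 233.4
s7 336 14.9 235.5
s7 338 18.6 233.8
```

View pics/c7.png

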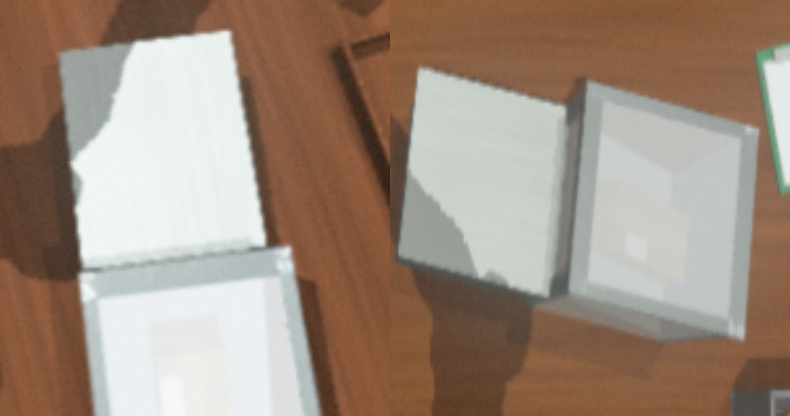

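View pics/t7.png

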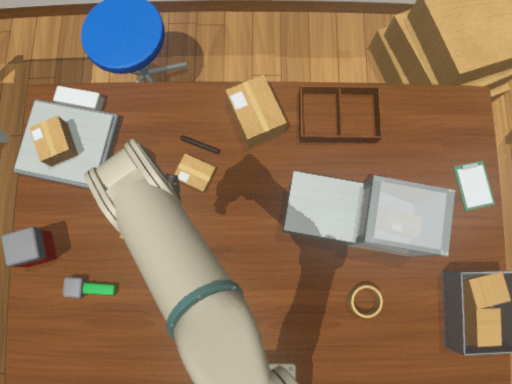

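The carton (label at about (635,245) in the crop) is inside on the slide, and the shelf is empty. To see the flap itself, I'll tilt the wrist camera toward the opening.

Emit:
{"api": "arm_command", "payload": {
  "moves": [
    [8,-25,10,-5,0.9,0],
    [20,-60,20,-12,2,0],
    [35,-110,30,-20,3.5,0],
    [50,-155,40,-28,5,0],
    [64,-197,40,-36,6.3,0],
    [64,-197,40,-40,7,0],
    [64,-197,40,-40,7,0],
    [64,-197,40,-40,7,0]
  ]
}}

```text
clock: 15.15
tool_pos: [0.5633, -0.0041, 0.3456]
ee_rot: [0.614, -0.351, 0.666, -0.238]
force: [0.1, -0.1, -0.3]
gripper_width: 0.301
```

Run:
```python
from h import *
o=get_obs();print(o['tool_pos'],o['force'],o['clock'])
snap('wrist','w8')
```

```text
[ 0.56334583 -0.00405554  0.34564753] [ 0.11218459 -0.10936668 -0.32778681] 15.15
```

View pics/w8.png

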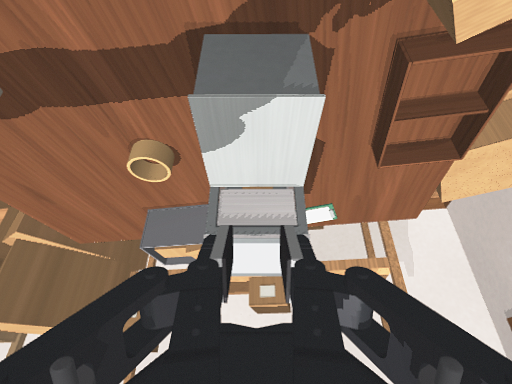

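The upside-down wrist view shows the shelf (190–325, 95–187) with the closed-looking flap panel at (218–297, 188–226). Depth will confirm whether it hangs plumb.

Run:
```python
from h import *
d=np.array([-.1736,-.985]);O=np.array([.5186,-.2625])
W=cloud(pickle.load(open('pics/w8.pkl','rb')))
for v in range(182,230,4):
    p=np.nanmedian(W[v,235:280],axis=0);print(v,((p[:2]-O)@d*1000).round(1),(p[2]*1000).round(1))
c=eyes.camera('top');W=cloud(c);m=((W[...,2]>.035)&(W[...,2]<.06)).astype(np.uint8);n,l=cv2.connectedComponents(m,connectivity=4)
cv2.imwrite('pics/t9.png',c['image'])
k=l[233,139];print(k and cv2.minAreaRect((W[l==k][:,:2]*1000).astype(np.float32)))
```

```text
182 -14.4 140.5
186 -2.1 140.4
190 2.5 145.4
194 2.7 153.3
198 3.1 161.1
202 3.4 168.9
206 3.5 176.4
210 3.3 184.0
214 3.0 191.5
218 2.8 198.7
222 3.3 205.8
226 1.6 213.3
0
```

View pics/t9.png

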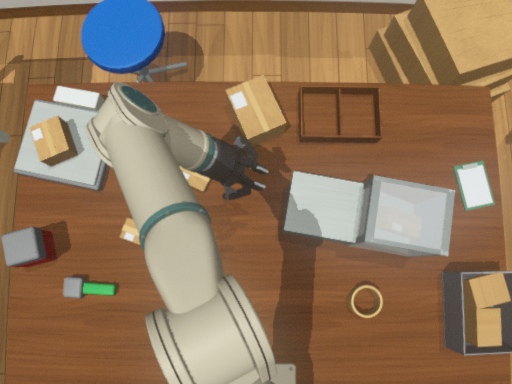

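The flap is plumb at x ≈ 3 mm from z 145 to 213, so it's shut. The robot touches nothing.

Run:
```python
from h import *
W=cloud(pickle.load(open('pics/t4.pkl','rb')));m=((W[...,2]>.035)&(W[...,2]<.06)).astype(np.uint8);n,l=cv2.connectedComponents(m,connectivity=4)
print(cv2.minAreaRect((W[l==l[233,139]][:,:2]*1000).astype(np.float32)))
print(ticket.finish_job())
```

```text
((470.1002502441406, 345.3118896484375), (97.91797637939453, 58.03649139404297), 71.1748046875)
the job is handed in; nothing more can be done
None
```

The long carton is in the drop box and the flap has shut behind it. The job was handed in after about 15 s of robot time, and no verdict was reported.

I gripped the carton at its middle and set it on the shelf in line with the opening, with its centre 93 mm before the flap and under 1° off straight. I then pushed it end-first through the flap with partly closed fingers until it tipped and slid inside.

Last checks:
- **Flap:** it hangs plumb. Depth readings put it at x ≈ 2–3 mm over its full height.
- **Carton and shelf:** the shelf is empty and the carton shows through the clear roof, lying on the slide. I judged that by eye and did not measure its resting position.
- **Forces:** the highest tool force reported was about 5 N, and during the push about 1.3 N. These are readings at the end of each move, so brief peaks between them are not recorded.
- **Short carton:** it was within 0.3 mm of its starting position when I last measured it, after the carton was set on the shelf. In the final pictures the arm hid it, so I could not measure it again. Every move after that stayed well above it or away from it.

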